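# Set the strap gauge pointer to the bar mark

### The job

Turn the strap gauge's knob with small turns until the sliding pointer lines up with the straight bar-shaped brass mark (not the round one), then let go of the knob. Work it by the knob only: do not push the pointer itself.

Things in the scene. Friction and masses are not known exactly. Their poses are not given: they have to be found in the camera images.
- knob_grip (a point): Grip point of the gauge's knob, 56 mm above the table on the knob's upright axis: amid an upright dark steel wing 56 mm long (x), 14 mm thick (y; grip across it), its top 14 mm above this point, on a round collar 52 mm across, its top 24 mm below this point. It stands on the 110 mm wide stem of a grey T-shaped plate, 20 mm thick. The small round nuts on the plate are mere fasteners.
- knob_body (a joint): Knob angle, rad: 0 with the wing pointing straight across to the pointer's rail, growing counter-clockwise seen from above; starts near 0, stops at +-1.7. Turns lightly (under 0.15 N m) and stays where left. Geared to the pointer: each rad counter-clockwise carries it 50 mm along its +y, clockwise the other way; one turn of at most 1.4 rad reaches the mark.
- pointer: Steel pointer: a carriage 24 x 22 x 14 mm on a rail across the plate's far part, with a needle 7 mm wide pointing away from the robot. Origin at the needle's tip, 37 mm above the table, 135 mm beyond the knob's axis. Carriage top 44 mm above the table, its near side 83 mm from the knob's axis. x: where the needle points; y: sliding direction, to the left seen from the knob; z up.
- mark_bar: The wanted mark: a straight brass bar 50 mm long (x), 10 wide (y), 18 high, fixed on the plate beyond the needle's tip, parallel to the needle, 40 to 56 mm left or right of the plate's middle. Origin at the centre of its underside, 20 mm above the table; axes as the pointer's. The other mark, a round brass disc 32 mm across on the other side of the middle, is not to be used.

How it is judged:
By the outcome, as a careful person would: the job done as asked, in the order asked, and still so for the second after the job is handed in, with the robot touching nothing.
It also fails if it takes over 32 s, if anything falls off the work surface, if the arm or the gripper's body presses on something with over 40 N, if the wrist force passes 120 N, or if a joint passes its speed limit or range.

### The arm

A 7-joint arm with a two-finger parallel gripper is mounted at the origin on the work surface. World frame = base frame: x ahead of the robot, y to its left, z up, the work surface at z = 0. Lengths are in mm, angles in rad, forces in N, time in s.
With the tool pointing down it reaches from about 400 to 875 mm from the base axis. Payload 4.4 kg.
Tool frame: the origin (TCP) lies on the centre line of the jaws, within the pads' length; the fingertips stand 11 mm ahead of it and the grasp point (between the pads) lies 8 mm behind it (ctrl.tips_ahead is the distance from the TCP to the fingertips, in mm); z points along the fingers, y is the line along which they close (so a half turn about z gives the same grasp; the last joint's range is limited). The gripper opens to 85 mm and grips with 20 to 120 N. Pads are 22 mm wide; open, the fingers measure 114 mm over their backs; the gripper's body (76 mm by 85 mm) begins 54 mm behind the grasp point. The pads swing forward as they close: fully open they stand 13 mm farther back than shut.
Start: joints at [-1.214, 0.628, 0.038, 1.517, -0.027, 0.996, -0.02], TCP at [266.683, 592.789, 203.713] pointing down, gripper open.
Joint ranges: [-3.06, 3.06], [-0.37, 2.12], [-1.25, 1.32], [0.18, 2.47], [-1.1, 4.24], [0.23, 1.98], [-2.94, 2.94]. Speed limits (rad/s): [2.57, 2.57, 3.14, 3.14, 3.14, 3.14, 3.14].

### API

Orientations are given as [roll, pitch, yaw] about the fixed x, y, z axes, in that order (R = Rz(yaw) Ry(pitch) Rx(roll)).
In Python, from cell import ctrl, eyes, job gives the robot as it stands. The module is installed in compiled form; this text tells all that it offers.
- The arm moves only by the tool carry_out, never from a script. Its argument "moves" is a list of rows, each an object of numbers: "tx", "ty", "tz": the shift along the tool's x, y, z as a fraction of full scale; "twist": the turn about the tool's z as a fraction of full scale; "fingers": the opening, from 0 (shut) to 1 (fully open). In form: [{"tx": .., "ty": .., "tz": .., "twist": .., "fingers": ..}, ...]. A call has 1 to 12 rows; each row shifts and turns the commanded pose from where the row before left it, along the tool's axes as they then stand; what a row does not reach is not made up. Full scale, the value 1, is 0.3 m for a shift and pi rad for a turn. A row lasts 1/8 s, in which the tool goes at most 62.5 mm and 10.7 degrees, less where a joint would pass 70% of its speed; a pose out of reach is approached as far as the arm can. A call with a number of a shift or a turn outside -1 to 1 is refused whole. A call with a gripper value outside its range is refused whole. The fingers move at their own pace and stop on an object; the grip force is fixed at half the most. Time passes only in rows, so rows that do not move let the fingers close. It gives the time, the measured TCP pose, the force, the opening and the grip force at its end, in the units of the state.
- ctrl.read_state(): the state, without advancing time (a new reading comes with each control period).
- eyes.get_image(name): name is "scene" or "top" or "wrist"; returns a dict with "color" (480x640x3 uint8, blue, green, red), "fovy" (degrees; the focal length in pixels is half the picture's height over the tangent of half this angle, whatever the lens; pixels are square), "cx", "cy" (the principal point, pixels), "world_from_camera" (4x4, takes a point from camera to world coordinates). Camera axes: x right, y up, looking along -z (the intrinsics and any distortion apply to the point x, -y, -z); pixel columns grow to the right and rows downward; lengths in mm; the calibration is good to about 2 mm. A picture is of the moment at which its call begins. There is no depth.
- job.finish_job(): hands the job in; it is judged then, once.
The state is a dict: "clock": time; "qpos": joint angles; "qd": joint speeds; "tau": joint torques, N m; "eef_pos": TCP position; "tool_rot": TCP orientation; "force": force on the tool from outside, world axes, zero at the start; "torque": the same for the moment, N m; "width": finger opening in mm; "gripper_force": force on a finger pad.
Only numpy, scipy, OpenCV 4.12 (cv2) and the standard library are available. Lean on these libraries where they do the work, as an engineer would, in place of code of your own. Each camera call takes 0.05 s, during which the arm holds its last target. There are 200 camera calls.

## Working session

There is one attempt and no reset: what is moved stays moved. The work goes in short steps, Python scripts to look and compute and a tool call to move; the robot and the scene stay as the last step left them, time stands still between calls to the robot, and variables do not carry over. Pictures are saved under pics/ and viewed, at most 10 in all, crops included, and the job is handed in when it is done.

Besides the shell and the picture viewer there is one more tool, called as name([rows], argument=value, ...), one row to a line, values as JSON. carry_out: Moves the arm, as the interface text tells. Its arguments: {"type":"object","properties":{"moves":{"type":"array","items":{"type":"object","properties":{"tx":{"type":"number","minimum":-1,"maximum":1},"ty":{"type":"number","minimum":-1,"maximum":1},"tz":{"type":"number","minimum":-1,"maximum":1},"twist":{"type":"number","minimum":-1,"maximum":1},"fingers":{"type":"number"}}}}},"required":["moves"]}

```bash
mkdir -p pics; cat > h.py <<'E'
import numpy as np, cv2
from cell import ctrl, eyes, job
def cam(n,save=None):
    d=eyes.get_image(n)
    if save: cv2.imwrite('pics/'+save,d['color'])
    return d
def ray(d,u,v):
    f=240/np.tan(np.radians(d['fovy'])/2); T=np.array(d['world_from_camera'])
    r=T[:3,:3]@np.array([(u-d['cx'])/f,-(v-d['cy'])/f,-1]); return T[:3,3],r
def onz(d,u,v,z):
    o,r=ray(d,u,v); return o+r*(z-o[2])/r[2]
E
python3 - <<'E'
from h import *
a=cam('top','top1.png');b=cam('scene','scene1.png')
for d in(a,b):print({k:v for k,v in d.items() if k!='color'})
s=ctrl.read_state();print(s['clock'],s['eef_pos'],s['tool_rot'],s['width'],ctrl.tips_ahead)
E
```

```text
{'fovy': 57.172791405206326, 'cx': 325.7572356358495, 'cy': 235.74913530459375, 'world_from_camera': array([[-9.93774225e-04,  9.93369602e-01, -1.14960190e-01,
         5.23317909e+02],
       [-9.99885965e-01, -2.71939020e-03, -1.48546959e-02,
         1.08573428e+01],
       [-1.50688250e-02,  1.14932318e-01,  9.93259026e-01,
         7.18641554e+02],
       [ 0.00000000e+00,  0.00000000e+00,  0.00000000e+00,
         1.00000000e+00]])}
{'fovy': 49.746153905739654, 'cx': 318.6778747889871, 'cy': 240.71547482667108, 'world_from_camera': array([[ 2.85379122e-01, -7.02368610e-01,  6.52102056e-01,
         1.03598221e+03],
       [ 9.58290444e-01,  1.98155044e-01, -2.05946603e-01,
        -1.25420568e+02],
       [ 1.54331180e-02,  6.83676030e-01,  7.29622440e-01,
         5.63523804e+02],
       [ 0.00000000e+00,  0.00000000e+00,  0.00000000e+00,
         1.00000000e+00]])}
0.1 [266.42223698 592.23529688 202.87225563] [-3.13989099e+00  7.46515664e-06  2.71884657e+00] 84.98627863835252 11.0
```

View pics/top1.png

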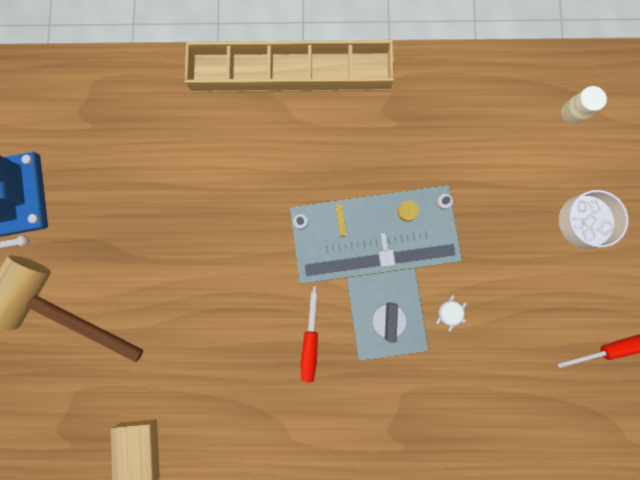

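View pics/scene1.png

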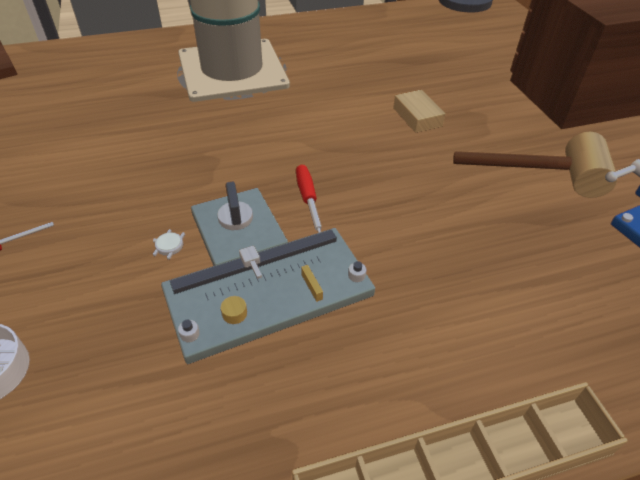

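The top view shows the bar near (341,220), left of the middle, with the disc at (408,210), the needle at about (385,240), and the wing at about (392,322). The scene view agrees: bar at (312,282) and knob at (235,205).

```bash
cat >> h.py <<'E'
def blob(m,box):
    x0,y0,x1,y1=box; k=np.zeros(m.shape[:2],np.uint8); k[y0:y1,x0:x1]=m[y0:y1,x0:x1]
    c=max(cv2.findContours(k,cv2.RETR_EXTERNAL,cv2.CHAIN_APPROX_NONE)[0],key=cv2.contourArea)
    return c,cv2.boxPoints(cv2.minAreaRect(c))
def masks(img):
    h=cv2.cvtColor(img,cv2.COLOR_BGR2HSV)
    brass=cv2.inRange(h,(18,120,120),(32,255,255)); dark=cv2.inRange(h,(0,0,0),(180,255,85)); light=cv2.inRange(h,(0,0,185),(180,45,255))
    return brass,dark,light
def axis(d,box,z):
    # centre, length, width, long-axis angle of a min-area rectangle on plane z
    P=np.array([onz(d,u,v,z)[:2] for u,v in box]); e=[P[1]-P[0],P[2]-P[1]]; e.sort(key=np.linalg.norm)
    a=np.arctan2(e[1][1],e[1][0]); a=(a+np.pi/2)%np.pi-np.pi/2
    return P.mean(0),np.linalg.norm(e[1]),np.linalg.norm(e[0]),a
E
python3 - <<'E'
from h import *
d=cam('top');b,k,l=masks(d['color'])
for n,m,box,z in(('bar',b,(325,195,357,245),38),('disc',b,(390,195,425,225),38),('wing',k,(370,290,415,355),70),('collar+',l|k,(365,290,415,355),32),('needle',l,(370,225,400,275),38),('rail',k,(295,235,465,280),34)):
    c,B=blob(m,box);print(n,B.round(1).tolist(),[np.round(x,3) for x in axis(d,B,z)])
d2=cam('scene');b,k,l=masks(d2['color'])
for n,m,box,z in(('bar',b,(295,255,330,305),38),('wing',k,(215,175,245,225),60),('needle',l,(235,240,270,282),40)):
    c,B=blob(m,box);print(n,B.round(1).tolist(),[np.round(x,3) for x in axis(d2,B,z)])
E
```

```text
bar [[335.8999938964844, 205.1999969482422], [341.1000061035156, 204.39999389648438], [345.3999938964844, 234.8000030517578], [340.20001220703125, 235.5]] [array([626.918,  -2.217]), np.float64(48.421), np.float64(8.205), np.float64(0.135)]
disc [[394.5, 211.5], [408.5, 197.5], [421.0, 210.0], [407.0, 224.0]] [array([ 641.083, -107.065]), np.float64(31.437), np.float64(27.541), np.float64(-0.789)]
wing [[386.0, 338.0], [386.0, 338.0], [386.0, 336.0], [386.0, 336.0]] [array([451.24 , -66.138]), np.float64(2.827), np.float64(0.0), np.float64(-0.017)]
collar+ [[372.20001220703125, 335.6000061035156], [373.5, 304.6000061035156], [385.0, 305.0], [383.70001220703125, 336.1000061035156]] [array([472.177, -59.768]), np.float64(46.924), np.float64(17.768), np.float64(-0.055)]
needle [[375.6000061035156, 233.89999389648438], [388.8999938964844, 231.6999969482422], [394.3999938964844, 264.1000061035156], [381.1000061035156, 266.29998779296875]] [array([581.314, -70.604]), np.float64(50.924), np.float64(20.961), np.float64(0.146)]Traceback (most recent call last):
  File "<stdin>", line 4, in <module>
  File "h.py", line 14, in blob
    c=max(cv2.findContours(k,cv2.RETR_EXTERNAL,cv2.CHAIN_APPROX_NONE)[0],key=cv2.contourArea)
ValueError: max() iterable argument is empty
```

```bash
python3 - <<'E'
from h import *
d=cam('top');h=cv2.cvtColor(d['color'],cv2.COLOR_BGR2HSV);print(h[322,392],h[322,380],h[262,350],h[345,370],h[245,385],h[258,387])
k=cv2.inRange(h,(0,0,0),(180,255,110))
for n,box,z in(('wing',(370,295,412,350),70),('rail',(296,235,460,280),34)):
    c,B=blob(k,box);print(n,B.round(1).tolist(),[np.round(x,3) for x in axis(d,B,z)])
l=cv2.inRange(h,(0,0,185),(180,45,255))
c,B=blob(l,(365,295,415,350)); 
g=cv2.inRange(h,(0,0,0),(180,45,255))|k
for n,box in(('collar',(365,295,412,350)),):
    c,B=blob(l,box); (x,y),r=cv2.minEnclosingCircle(c);print(n,x,y,r,onz(d,x,y,32))
# plate mask
p=cv2.inRange(h,(85,20,60),(115,110,200));c,B=blob(p,(280,175,475,370));ap=cv2.approxPolyDP(c,5,True)[:,0];print([(a.tolist(),onz(d,*a,20)[:2].round(1).tolist()) for a in ap])
crop=cv2.resize(d['color'][190:360,290:460],None,fx=3.5,fy=3.5,interpolation=cv2.INTER_CUBIC);cv2.imwrite('pics/c1.png',crop)
E
```

```text
[113  40 116] [112  18 210] [112  41 117] [ 98  37 174] [112  18 214] [109  19 214]
wing [[384.20001220703125, 338.8999938964844], [386.70001220703125, 302.6000061035156], [397.29998779296875, 303.29998779296875], [394.70001220703125, 339.6000061035156]] [array([473.945, -73.323]), np.float64(51.964), np.float64(15.277), np.float64(-0.089)]
rail [[406.0, 261.0], [406.0, 261.0], [406.0, 261.0], [406.0, 261.0]] [array([ 562.807, -103.289]), np.float64(0.0), np.float64(0.0), np.float64(0.0)]
collar 383.0 320.5 15.53232479095459 [471.80875821 -66.47384682  32.        ]
[([447, 186], [684.3, -174.2]), ([291, 208], [649.3, 77.2]), ([292, 219], [631.4, 75.5]), ([302, 213], [641.1, 59.5]), ([309, 221], [628.1, 48.2]), ([302, 230], [613.5, 59.3]), ([293, 223], [624.9, 73.8]), ([300, 280], [533.9, 62.1]), ([460, 259], [566.6, -190.8]), ([451, 207], [650.0, -179.4]), ([435, 205], [653.3, -154.0]), ([438, 195], [669.6, -159.3]), ([448, 194], [671.2, -175.3])]
```

View pics/c1.png

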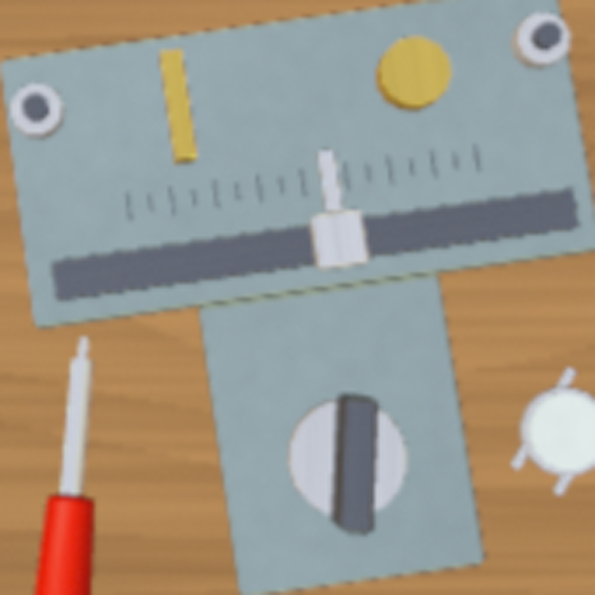

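```bash
python3 - <<'E'
from h import *
d=cam('top')
P=lambda x,y,z:onz(d,290+(x+.5)/3.5-.5,190+(y+.5)/3.5-.5,z)[:2]
u=np.array([np.cos(.139),np.sin(.139)]);v=np.array([-u[1],u[0]])
pts=dict(collar=P(348,458,32),wing=(P(375,400,70)+P(342,397,70)+P(337,526,70)+P(373,531,70))/4,tip=P(326,152,39),nbase=P(333,207,39),carr=P(340,238,44),bar=P(178,106,38))
for n,p in pts.items():print(n,p.round(1),'u',(p@u).round(1),'v',(p@v).round(1))
for a,b in(((375,402),(372,528)),((345,398),(337,528))):
    w=P(*a,70)-P(*b,70);print('wing',np.arctan2(w[1],w[0]),np.linalg.norm(w))
print(ctrl.read_state()['clock'])
E
```

```text
collar [471.8 -75.8] u 456.8 v -140.4
wing [472.5 -74.5] u 457.7 v -139.3
tip [605.9 -67.5] u 590.7 v -150.8
nbase [581.5 -70.2] u 566.1 v -150.1
carr [567.4 -72.4] u 551.9 v -150.3
bar [626.9  -2. ] u 620.6 v -88.9
wing -0.04348569424058919 51.293741938556835
wing -0.07919028008162766 53.07078560223512
0.25
```

carry_out([
  {"tx": -0.128, "ty": -0.1455, "fingers": 0.6},
  {"tx": -0.128, "ty": -0.1455, "fingers": 0.6},
  {"tx": -0.128, "ty": -0.1455, "fingers": 0.6},
  {"tx": -0.128, "ty": -0.1455, "fingers": 0.6},
  {"tx": -0.128, "ty": -0.1455, "fingers": 0.6},
  {"tx": -0.128, "ty": -0.1455, "fingers": 0.6},
  {"tx": -0.128, "ty": -0.1455, "fingers": 0.6},
  {"tx": -0.128, "ty": -0.1455, "fingers": 0.6},
  {"tx": -0.128, "ty": -0.1455, "fingers": 0.6},
  {"tx": -0.128, "ty": -0.1455, "fingers": 0.6},
  {"tx": -0.128, "ty": -0.1455, "fingers": 0.6},
  {"tx": -0.128, "ty": -0.1455, "fingers": 0.6},
])

```text
validation failed for argument at $.mo...
```

carry_out([
  {"twist": 0.059},
  {"twist": 0.059},
  {"twist": 0.059},
  {"twist": 0.059},
  {"twist": 0.059},
  {"twist": 0.059},
  {"twist": 0.059},
  {"twist": 0.059},
  {"twist": 0.059},
  {"twist": 0.059},
  {"twist": 0.059},
  {"twist": 0.059},
])

```text
validation failed for argument at $.mo...
```

carry_out([
  {"twist": 0.059},
  {"twist": 0.059},
  {"twist": 0.059},
  {"twist": 0.0},
  {"twist": 0.0},
])

```text
validation failed for argument at $.mo...
```

carry_out([
  {"tx": -0.128, "ty": -0.1455, "tz": 0, "twist": 0, "fingers": 0.6},
  {"tx": -0.128, "ty": -0.1455, "tz": 0, "twist": 0, "fingers": 0.6},
  {"tx": -0.128, "ty": -0.1455, "tz": 0, "twist": 0, "fingers": 0.6},
  {"tx": -0.128, "ty": -0.1455, "tz": 0, "twist": 0, "fingers": 0.6},
  {"tx": -0.128, "ty": -0.1455, "tz": 0, "twist": 0, "fingers": 0.6},
  {"tx": -0.128, "ty": -0.1455, "tz": 0, "twist": 0, "fingers": 0.6},
  {"tx": -0.128, "ty": -0.1455, "tz": 0, "twist": 0, "fingers": 0.6},
  {"tx": -0.128, "ty": -0.1455, "tz": 0, "twist": 0, "fingers": 0.6},
  {"tx": -0.128, "ty": -0.1455, "tz": 0, "twist": 0, "fingers": 0.6},
  {"tx": -0.128, "ty": -0.1455, "tz": 0, "twist": 0, "fingers": 0.6},
  {"tx": -0.128, "ty": -0.1455, "tz": 0, "twist": 0, "fingers": 0.6},
  {"tx": -0.128, "ty": -0.1455, "tz": 0, "twist": 0, "fingers": 0.6},
])

```text
clock: 1.75
eef_pos: [472.5, -75.7, 203.9]
tool_rot: [3.141, 0.001, 2.719]
force: [1.3, 1.5, 0.4]
width: 51.3
gripper_force: 0.0
```

Exactly as planned. Now the twist.

carry_out([
  {"tx": 0, "ty": 0, "tz": 0, "twist": 0.059, "fingers": 0.6},
  {"tx": 0, "ty": 0, "tz": 0, "twist": 0.059, "fingers": 0.6},
  {"tx": 0, "ty": 0, "tz": 0, "twist": 0.059, "fingers": 0.6},
  {"tx": 0, "ty": 0, "tz": 0, "twist": 0.059, "fingers": 0.6},
  {"tx": 0, "ty": 0, "tz": 0, "twist": 0.059, "fingers": 0.6},
  {"tx": 0, "ty": 0, "tz": 0, "twist": 0.059, "fingers": 0.6},
  {"tx": 0, "ty": 0, "tz": 0, "twist": 0.059, "fingers": 0.6},
  {"tx": 0, "ty": 0, "tz": 0, "twist": 0.059, "fingers": 0.6},
  {"tx": 0, "ty": 0, "tz": 0, "twist": 0.059, "fingers": 0.6},
  {"tx": 0, "ty": 0, "tz": 0, "twist": 0.059, "fingers": 0.6},
  {"tx": 0, "ty": 0, "tz": 0, "twist": 0.059, "fingers": 0.6},
  {"tx": 0, "ty": 0, "tz": 0, "twist": 0.059, "fingers": 0.6},
])

```text
clock: 3.25
eef_pos: [472.0, -73.8, 203.8]
tool_rot: [-3.141, -0.0, 0.489]
force: [0.2, 0.9, -0.4]
width: 51.1
gripper_force: 0.0
```

carry_out([
  {"tx": 0, "ty": 0, "tz": 0, "twist": 0.059, "fingers": 0.6},
  {"tx": 0, "ty": 0, "tz": 0, "twist": 0.059, "fingers": 0.6},
  {"tx": 0, "ty": 0, "tz": 0, "twist": 0.059, "fingers": 0.6},
  {"tx": 0, "ty": 0, "tz": 0, "twist": 0, "fingers": 0.6},
  {"tx": 0, "ty": 0, "tz": 0, "twist": 0, "fingers": 0.6},
])

```text
clock: 3.88
eef_pos: [472.0, -73.8, 203.7]
tool_rot: [-3.141, 0.0, -0.058]
force: [1.4, 0.8, 0.7]
width: 51.3
gripper_force: 0.0
```

```bash
python3 - <<'E'
from h import *
d=cam('wrist','w1.png');s=ctrl.read_state();print(s['clock'],s['eef_pos'],s['tool_rot'],np.round(s['qpos'],2),d['world_from_camera'].round(2))
E
```

```text
3.925 [471.95063857 -73.85203952 203.71852531] [-3.14124019e+00 -4.73389601e-06 -5.89400771e-02] [-0.52  0.53  0.92  2.   -0.55  0.88 -0.93] [[-6.0000e-02  9.6000e-01  2.7000e-01  5.4311e+02]
 [-1.0000e+00 -6.0000e-02 -2.0000e-02 -7.7940e+01]
 [ 0.0000e+00 -2.8000e-01  9.6000e-01  3.7401e+02]
 [ 0.0000e+00  0.0000e+00  0.0000e+00  1.0000e+00]]
```

View pics/w1.png

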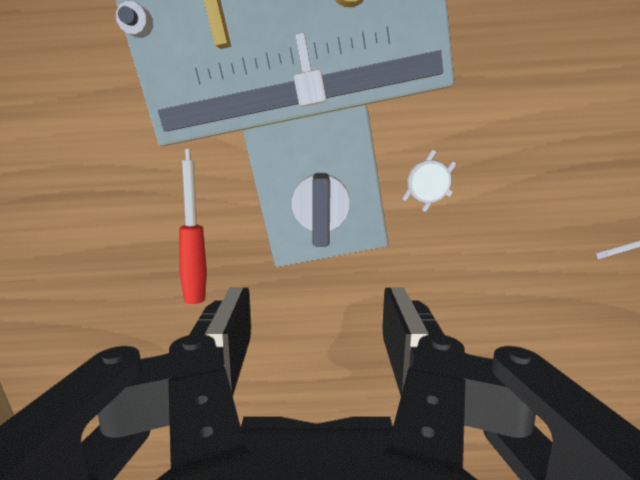

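The wrist view shows the wing upright in the picture, from (321,175) to (321,246), so it lies along the tool's x axis and midway between the fingers. I'll check its position and the needle-to-bar gap from this nearer view.

```bash
python3 - <<'E'
from h import *
d=cam('wrist');u=np.array([np.cos(.139),np.sin(.139)]);v=np.array([-u[1],u[0]])
h=cv2.cvtColor(d['color'],cv2.COLOR_BGR2HSV)
c,B=blob(cv2.inRange(h,(100,25,0),(130,255,125)),(300,170,340,255));print('wing',B.round(1).tolist(),[np.round(x,3) for x in axis(d,B,70)])
for n,a,b,z in(('collar',292,349,32),):print(onz(d,320.5,204,32).round(1))
l=cv2.inRange(h,(0,0,185),(180,45,255));c,B=blob(l,(293,30,312,68));p=axis(d,B,39);print('needle',p,p[0]@v)
for w,x,y in(('tip',301,34),('base',307,68),('bar',211,0),('barend',222,45)):
  q=onz(d,x,y,38)[:2];print(w,q.round(1),(q@v).round(1))
E
```

```text
wing [[313.0, 180.0], [327.0, 180.0], [327.0, 246.0], [313.0, 246.0]] [array([473.189, -76.831]), np.float64(53.091), np.float64(10.739), np.float64(-0.053)]
[473.2 -77.6  32. ]
needle (array([596.24632602, -70.39086996]), np.float64(24.888865943414114), np.float64(6.161451362754425), np.float64(0.14791550755772231)) -152.32356840617908
tip [608.3 -70.2] -153.8
base [583.7 -73.2] -153.4
bar [635.5  -4.2] -92.2
barend [604.2  -8.6] -92.2
```

carry_out([
  {"tx": 0.002, "ty": 0.007, "tz": 0.1, "twist": 0, "fingers": 0.6},
  {"tx": 0, "ty": 0, "tz": 0.12, "twist": 0, "fingers": 0.6},
  {"tx": 0, "ty": 0, "tz": 0.12, "twist": 0, "fingers": 0.6},
  {"tx": 0, "ty": 0, "tz": 0.1, "twist": 0, "fingers": 0.6},
  {"tx": 0, "ty": 0, "tz": 0.05, "twist": 0, "fingers": 0.6},
  {"tx": 0, "ty": 0, "tz": 0.019, "twist": 0, "fingers": 0.6},
  {"tx": 0, "ty": 0, "tz": 0, "twist": 0, "fingers": 0.6},
])

```text
clock: 4.85
eef_pos: [472.9, -76.3, 51.4]
tool_rot: [-3.142, -0.001, -0.061]
force: [0.1, 1.1, 0.5]
width: 51.7
gripper_force: 0.0
```

carry_out([
  {"tx": 0, "ty": 0, "tz": 0, "twist": 0, "fingers": 0.3},
  {"tx": 0, "ty": 0, "tz": 0, "twist": 0, "fingers": 0.15},
  {"tx": 0, "ty": 0, "tz": 0, "twist": 0, "fingers": 0},
  {"tx": 0, "ty": 0, "tz": 0, "twist": 0, "fingers": 0},
  {"tx": 0, "ty": 0, "tz": 0, "twist": 0, "fingers": 0},
  {"tx": 0, "ty": 0, "tz": 0, "twist": 0, "fingers": 0},
])

```text
clock: 5.6
eef_pos: [472.4, -76.1, 51.0]
tool_rot: [-3.142, 0.0, -0.062]
force: [0.1, -0.8, 0.7]
width: -0.1
gripper_force: 0.0
```

The fingers shut on nothing. I need to look.

```bash
python3 - <<'E'
from h import *
a=cam('scene')['color'];b=cam('wrist')['color']
c=cv2.resize(a[140:340,120:400],(560,400),interpolation=cv2.INTER_CUBIC);b=cv2.resize(b,(240,180))
o=np.zeros((400,800,3),np.uint8);o[:,:560]=c;o[:180,560:]=b;cv2.imwrite('pics/s2.png',o);s=ctrl.read_state();print(s['width'],s['gripper_force'],s['clock'])
E
```

```text
-0.03178530927310162 0.0 5.7
```

View pics/s2.png

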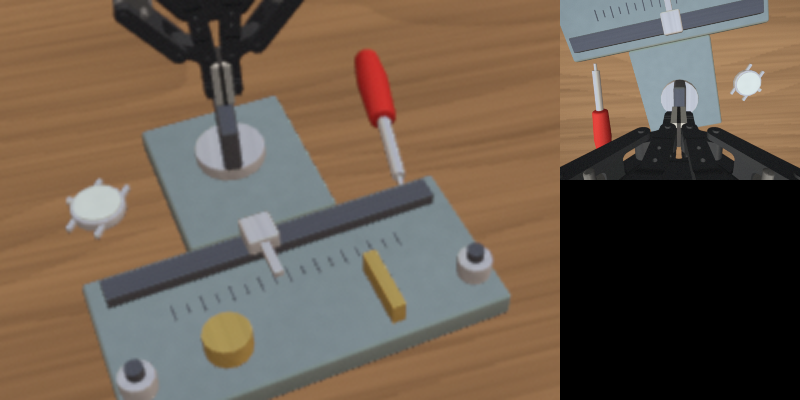

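```bash
cat >> h.py <<'E'
def proj(d,p):
    f=240/np.tan(np.radians(d['fovy'])/2); q=np.linalg.inv(d['world_from_camera'])@np.append(p,1)
    return np.round([d['cx']-f*q[0]/q[2],d['cy']+f*q[1]/q[2]],1)
E
python3 - <<'E'
from h import *
D={n:cam(n) for n in('scene','top','wrist')}
for n,d in D.items():
  print(n,d['fovy'],d['cx'],d['cy'],d['world_from_camera'][:3,3].round(1))
  for p in((472.4,-76.1,40),(472.4,-76.1,70),(500,-76,70),(444,-76,70),(472.4,-76.1,90)):print(p,proj(d,p))
t=D['top']['color'];cv2.imwrite('pics/s3.png',np.hstack([cv2.resize(t[240:400,310:470],(400,400)),cv2.resize(D['wrist']['color'][180:380,220:420],(400,400))]))
print(ctrl.read_state()['qpos'])
E
```

```text
scene 49.746153905739654 318.6778747889871 240.71547482667108 [1036.  -125.4  563.5]
(472.4, -76.1, 40) [235.8 208.2]
(472.4, -76.1, 70) [233.6 192.9]
(500, -76, 70) [237.3 205.6]
(444, -76, 70) [230.2 180.4]
(472.4, -76.1, 90) [232.1 182.1]
top 57.172791405206326 325.7572356358495 235.74913530459375 [523.3  10.9 718.6]
(472.4, -76.1, 40) [390.  320.5]
(472.4, -76.1, 70) [392.7 322.1]
(500, -76, 70) [392.2 302.8]
(444, -76, 70) [392.9 342.1]
(472.4, -76.1, 90) [394.6 323.2]
wrist 62.35437438978249 316.3470618156621 234.77952937816934 [543.5 -80.4 221.3]
(472.4, -76.1, 40) [316.3 272.8]
(472.4, -76.1, 70) [316.4 299.3]
(500, -76, 70) [311.8 235.8]
(444, -76, 70) [320.2 359. ]
(472.4, -76.1, 90) [316.4 322.8]
[-0.30413672  0.74049729  0.62345987  2.12789326 -0.86308266  0.54496383
 -0.66336384]
```

View pics/s3.png

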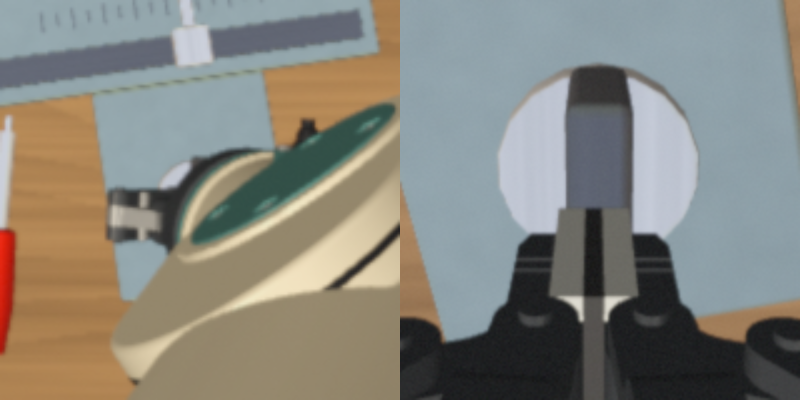

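```bash
python3 - <<'E'
from h import *
w=cam('wrist')
s=cam('scene')
for n,d in(('w',w),('s',s)):
  print(n,[(z,proj(d,(483,-76.5,z)).tolist()) for z in(40,60,70,75,80,85,90)])
a=s['color'];cv2.imwrite('pics/s4.png',cv2.resize(a[160:230,200:270],(560,560),interpolation=cv2.INTER_CUBIC))
E
```

```text
w [(40, [315.8, 252.3]), (60, [315.8, 266.9]), (70, [315.7, 275.6]), (75, [315.7, 280.3]), (80, [315.7, 285.3]), (85, [315.7, 290.6]), (90, [315.7, 296.3])]
s [(40, [236.8, 213.1]), (60, [235.4, 202.9]), (70, [234.7, 197.7]), (75, [234.3, 195.1]), (80, [234.0, 192.4]), (85, [233.6, 189.7]), (90, [233.2, 187.0])]
```

View pics/s4.png

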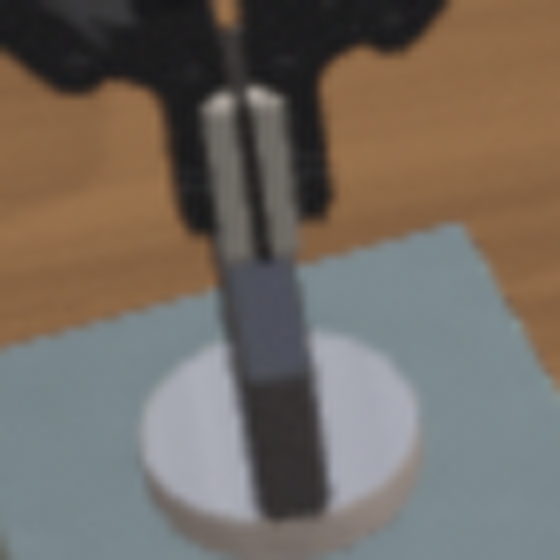

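Both views put the shut fingertips at z≈80, just above the wing top at 70. The reported TCP implies 40, so the tool really stands about 40 mm higher than stated. x and y agree. I'll open the fingers and go down 40 mm in stages, watching the force.

carry_out([
  {"tx": 0, "ty": 0, "tz": 0, "twist": 0, "fingers": 0.6},
  {"tx": 0, "ty": 0, "tz": 0, "twist": 0, "fingers": 0.6},
  {"tx": 0, "ty": 0, "tz": 0, "twist": 0, "fingers": 0.6},
  {"tx": 0, "ty": 0, "tz": 0, "twist": 0, "fingers": 0.6},
  {"tx": 0, "ty": 0, "tz": 0.03, "twist": 0, "fingers": 0.6},
  {"tx": 0, "ty": 0, "tz": 0.03, "twist": 0, "fingers": 0.6},
  {"tx": 0, "ty": 0, "tz": 0.03, "twist": 0, "fingers": 0.6},
  {"tx": 0, "ty": 0, "tz": 0, "twist": 0, "fingers": 0.6},
])

```text
clock: 6.95
eef_pos: [471.8, -76.0, 23.1]
tool_rot: [-3.141, 0.002, -0.062]
force: [-0.3, -0.3, 1.7]
width: 51.4
gripper_force: 0.0
```

```bash
python3 - <<'E'
from h import *
a=cam('scene')['color'];b=cam('wrist')['color']
cv2.imwrite('pics/s5.png',np.hstack([cv2.resize(a[130:250,170:290],(400,400),interpolation=cv2.INTER_CUBIC),cv2.resize(b[140:440,170:470],(400,400))]))
E
```

```text
(no output)
```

View pics/s5.png

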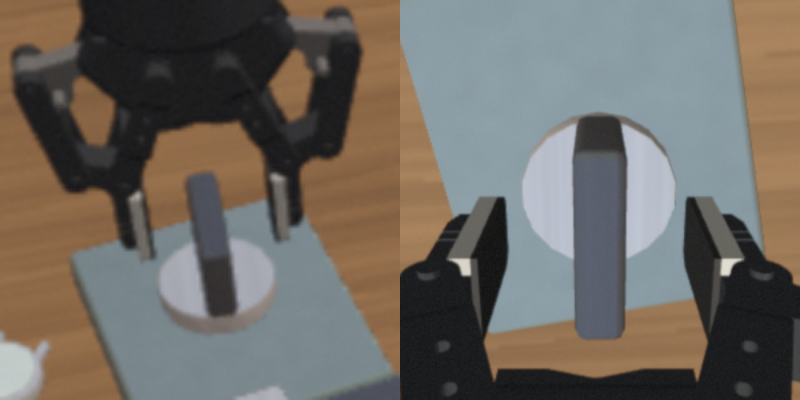

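The pads straddle the wing evenly, and the rest of the descent is clear. Go down the last 9 mm and grip.

carry_out([
  {"tx": 0, "ty": 0, "tz": 0.03, "twist": 0, "fingers": 0.6},
  {"tx": 0, "ty": 0, "tz": 0, "twist": 0, "fingers": 0.4},
  {"tx": 0, "ty": 0, "tz": 0, "twist": 0, "fingers": 0.2},
  {"tx": 0, "ty": 0, "tz": 0, "twist": 0, "fingers": 0},
  {"tx": 0, "ty": 0, "tz": 0, "twist": 0, "fingers": 0},
  {"tx": 0, "ty": 0, "tz": 0, "twist": 0, "fingers": 0},
])

```text
clock: 7.8
eef_pos: [472.4, -77.2, 15.2]
tool_rot: [3.14, -0.001, -0.062]
force: [-0.8, -5.2, 3.0]
width: 12.7
gripper_force: 59.1
```

carry_out([
  {"tx": 0, "ty": 0, "tz": 0, "twist": -0.03, "fingers": 0},
  {"tx": 0, "ty": 0, "tz": 0, "twist": -0.03, "fingers": 0},
  {"tx": 0, "ty": 0, "tz": 0, "twist": -0.03, "fingers": 0},
  {"tx": 0, "ty": 0, "tz": 0, "twist": -0.03, "fingers": 0},
  {"tx": 0, "ty": 0, "tz": 0, "twist": -0.03, "fingers": 0},
  {"tx": 0, "ty": 0, "tz": 0, "twist": -0.03, "fingers": 0},
  {"tx": 0, "ty": 0, "tz": 0, "twist": -0.03, "fingers": 0},
  {"tx": 0, "ty": 0, "tz": 0, "twist": -0.03, "fingers": 0},
  {"tx": 0, "ty": 0, "tz": 0, "twist": 0, "fingers": 0},
])

```text
clock: 8.93
eef_pos: [472.3, -76.9, 15.2]
tool_rot: [3.141, 0.0, 0.691]
force: [-2.1, -5.0, 3.6]
width: 13.3
gripper_force: 59.1
```

```bash
cat > gap.py <<'E'
from h import *
u=np.array([np.cos(.139),np.sin(.139)]);v=np.array([-u[1],u[0]])
d=cam('scene');h=cv2.cvtColor(d['color'],cv2.COLOR_BGR2HSV)
bm=cv2.inRange(h,(18,120,100),(32,255,255));l=cv2.inRange(h,(0,0,185),(180,45,255))
cb,B=blob(bm,(295,255,335,305));pb=axis(d,B,33)
# needle: light pixels within the band u=[110,134] beyond the knob
ys,xs=np.nonzero(l[225:290,200:345]);P=np.array([onz(d,x+200,y+225,39)[:2] for x,y in zip(xs,ys)])
uu=P@u;vv=P@v;m=(uu>570)&(uu<592);print('bar',pb[0].round(1),(pb[0]@v).round(1),pb[1:],'needle v',np.median(vv[m]).round(1),vv[m].min().round(1),vv[m].max().round(1),m.sum())
s=ctrl.read_state();print(s['clock'],s['tool_rot'][2],s['force'],s['torque'])
E
python3 gap.py
```

```text
return _methods._mean(a, axis=axis, dtype=dtype,
  ret = ret.dtype.type(ret / rcount)
Traceback (most recent call last):
  File "gap.py", line 8, in <module>
    uu=P@u;vv=P@v;m=(uu>570)&(uu<592);print('bar',pb[0].round(1),(pb[0]@v).round(1),pb[1:],'needle v',np.median(vv[m]).round(1),vv[m].min().round(1),vv[m].max().round(1),m.sum())
                                                                                                                                ~~~~~~~~~^^
ValueError: zero-size array to reduction operation minimum which has no identity
```

```bash
python3 - <<'E'
from h import *
u=np.array([np.cos(.139),np.sin(.139)]);v=np.array([-u[1],u[0]])
d=cam('scene');h=cv2.cvtColor(d['color'],cv2.COLOR_BGR2HSV)
# scan across needle at u=582
for vv in range(-160,-85,3):
    p=proj(d,[*(580*u+vv*v),39]);x,y=p.round().astype(int);print(vv,(x,y),h[y,x],end='; ')
E
```

```text
-160 (np.int64(252), np.int64(272)) [ 98  34 142]; -157 (np.int64(254), np.int64(271)) [ 97  33 140]; -154 (np.int64(256), np.int64(270)) [ 98  35 139]; -151 (np.int64(258), np.int64(270)) [ 98  35 138]; -148 (np.int64(260), np.int64(269)) [ 98  35 139]; -145 (np.int64(262), np.int64(268)) [ 96  35 140]; -142 (np.int64(264), np.int64(267)) [ 99  34 141]; -139 (np.int64(266), np.int64(267)) [ 98  34 141]; -136 (np.int64(269), np.int64(266)) [ 98  33 140]; -133 (np.int64(271), np.int64(265)) [ 98  33 140]; -130 (np.int64(273), np.int64(265)) [ 99  34 141]; -127 (np.int64(275), np.int64(264)) [ 98  34 141]; -124 (np.int64(277), np.int64(263)) [ 98  35 140]; -121 (np.int64(279), np.int64(263)) [ 98  33 138]; -118 (np.int64(281), np.int64(262)) [170   5 152]; -115 (np.int64(283), np.int64(261)) [115  17 181]; -112 (np.int64(286), np.int64(260)) [ 99  30 145]; -109 (np.int64(288), np.int64(260)) [ 98  34 141]; -106 (np.int64(290), np.int64(259)) [ 98  33 140]; -103 (np.int64(292), np.int64(258)) [ 98  35 140]; -100 (np.int64(294), np.int64(258)) [ 99  34 141]; -97 (np.int64(296), np.int64(257)) [ 97  33 140]; -94 (np.int64(298), np.int64(256)) [ 98  36 140]; -91 (np.int64(300), np.int64(256)) [ 98  34 141]; -88 (np.int64(302), np.int64(255)) [ 98  34 141];
```

carry_out([
  {"tx": 0, "ty": 0, "tz": 0, "twist": -0.03, "fingers": 0},
  {"tx": 0, "ty": 0, "tz": 0, "twist": -0.03, "fingers": 0},
  {"tx": 0, "ty": 0, "tz": 0, "twist": -0.03, "fingers": 0},
  {"tx": 0, "ty": 0, "tz": 0, "twist": -0.03, "fingers": 0},
  {"tx": 0, "ty": 0, "tz": 0, "twist": -0.02, "fingers": 0},
  {"tx": 0, "ty": 0, "tz": 0, "twist": 0, "fingers": 0},
  {"tx": 0, "ty": 0, "tz": 0, "twist": 0, "fingers": 0},
])

```text
clock: 9.9
eef_pos: [472.1, -76.8, 15.2]
tool_rot: [-3.142, 0.001, 1.129]
force: [-1.7, -4.6, 4.2]
width: 12.9
gripper_force: 59.3
```

```bash
sed -i 's/(0,0,185),(180,45,255));*$/(0,0,145),(180,23,255))/; s/uu>570)&(uu<592)/uu>570)\&(uu<590)\&(vv>-130)/' gap.py
cat >> gap.py <<'E'
# ends of the bar, to compare along the plate's own direction
q=np.array([onz(d,x,y,38)[:2] for x,y in cb[:,0]]);n=P[m];print('needle fit v at u',[(k,np.median((n@v)[abs(n@u-k)<3]).round(2)) for k in(573,579,585)],'bar top v range',(q@v).min().round(1),(q@v).max().round(1),'axis',pb[3])
o=d['color'][225:310,235:350];cv2.imwrite('pics/%s.png'%('g%d'%(s['clock']*100)),cv2.resize(o,None,fx=6,fy=6,interpolation=cv2.INTER_CUBIC))
E
python3 gap.py; ls pics
```

```text
bar [630.9  -6. ] -93.4 (np.float64(57.6493737981952), np.float64(12.60636940064169), np.float64(0.12618207121288805)) needle v -93.2 -96.5 -90.0 54
9.95 1.1291535753491801 [-2.24223026 -5.05109014  4.73509357] [-1.04587159  0.51092204  0.07883045]
needle fit v at u [(573, np.float64(-93.31)), (579, np.float64(-93.22)), (585, np.float64(-93.13))] bar top v range -101.0 -88.8 axis 0.12618207121288805
c1.png
g994.png
s2.png
s3.png
s4.png
s5.png
scene1.png
top1.png
w1.png
```

View pics/g994.png

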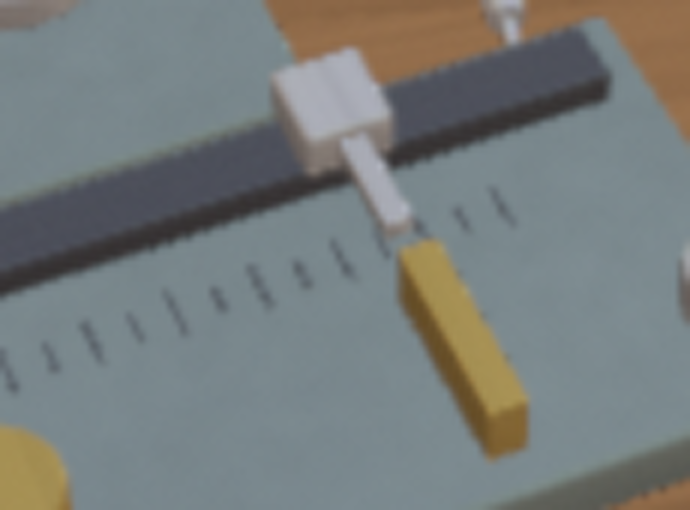

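Needle tip centre is at crop (395,222). The bar's top-face centreline runs from (422,248) to (508,408). The needle is parallel to it but still a little short.

```bash
python3 - <<'E'
from h import *
d=cam('scene');v=np.array([-np.sin(.139),np.cos(.139)])
P=lambda x,y,z:(onz(d,235+(x+.5)/6-.5,225+(y+.5)/6-.5,z)[:2])
for n,x,y,z in(('near',422,246,38),('far',508,408,38),('tip',397,220,39.5),('base',355,143,39.5)):p=P(x,y,z);print(n,p.round(1),(p@v).round(2))
# yellow top-face-only mask (brighter) and its centreline
h=cv2.cvtColor(d['color'],cv2.COLOR_BGR2HSV);print(h[225+45,235+73],h[225+55,235+73],h[225+72,235+83])
m=cv2.inRange(h,(18,100,160),(32,255,255));c,B=blob(m,(295,255,335,305));print([np.round(q,3) for q in axis(d,B,38)],(axis(d,B,38)[0]@v).round(2))
t=cam('top');h=cv2.cvtColor(t['color'],cv2.COLOR_BGR2HSV);m=cv2.inRange(h,(18,120,120),(32,255,255));c,B=blob(m,(325,195,357,245));print('top bar',(axis(t,B,38)[0]@v).round(2))
print([(x,h[240,x].tolist()) for x in range(338,356)])
E
```

```text
near [604.8  -7.7] -91.38
far [653.1  -2.2] -92.66
tip [597.2 -11.3] -93.94
base [572.2 -14.4] -93.57
[ 22 126 166] [ 19 149 123] [ 19 153 128]
[array([628.789,  -4.854]), np.float64(47.327), np.float64(8.358), np.float64(0.125)] -91.93
top bar -89.06
[(338, [97, 37, 174]), (339, [97, 37, 174]), (340, [97, 36, 175]), (341, [97, 36, 175]), (342, [99, 26, 170]), (343, [108, 19, 203]), (344, [112, 18, 215]), (345, [112, 18, 216]), (346, [110, 21, 217]), (347, [105, 20, 182]), (348, [96, 30, 170]), (349, [97, 36, 175]), (350, [97, 36, 175]), (351, [97, 36, 175]), (352, [97, 38, 175]), (353, [97, 36, 175]), (354, [97, 36, 175]), (355, [97, 37, 174])]
```

Both views show about 2 mm short, which is 0.04 rad more.

carry_out([
  {"tx": 0, "ty": 0, "tz": 0, "twist": -0.013, "fingers": 0},
  {"tx": 0, "ty": 0, "tz": 0, "twist": 0, "fingers": 0},
  {"tx": 0, "ty": 0, "tz": 0, "twist": 0, "fingers": 0},
])

```text
clock: 10.42
eef_pos: [472.1, -76.9, 15.2]
tool_rot: [-3.141, 0.001, 1.17]
force: [-3.1, -5.4, 3.5]
width: 13.0
gripper_force: 59.4
```

```bash
cat > m.py <<'E'
from h import *
v=np.array([-np.sin(.139),np.cos(.139)]);u=np.array([v[1],-v[0]])
for n,bt,bb,vmin,smax,nb in(('scene',(18,100,160),(295,255,335,305),145,23,(270,235,325,275)),('top',(18,120,120),(325,195,357,245),178,28,(330,228,356,250))):
    d=cam(n);h=cv2.cvtColor(d['color'],cv2.COLOR_BGR2HSV)
    c,B=blob(cv2.inRange(h,bt,(32,255,255)),bb);b=axis(d,B,38)[0]@v
    m=cv2.inRange(h,(0,0,vmin),(180,smax,255));x0,y0,x1,y1=nb
    ys,xs=np.nonzero(m[y0:y1,x0:x1]);P=np.array([onz(d,x+x0,y+y0,39)[:2] for x,y in zip(xs,ys)]);k=(P@u>573)&(P@u<590)&(abs(P@v-b)<12)
    q=(P@v)[k];print(n,'bar',b.round(2),'needle',q.mean().round(2),q.min().round(1),q.max().round(1),k.sum(),'short by',(b-q.mean()).round(2))
s=ctrl.read_state();print(s['clock'],s['tool_rot'],s['force'])
E
python3 m.py
```

```text
scene bar -92.13 needle -91.44 -94.6 -88.0 46 short by -0.69
top bar -89.06 needle -89.17 -93.1 -85.0 55 short by 0.11
10.525 [-3.14146595e+00  7.77295559e-04  1.17004943e+00] [-1.85307228 -5.17955783  3.68862784]
```

Aligned. Let go, rise, and check again.

carry_out([
  {"tx": 0, "ty": 0, "tz": 0, "twist": 0, "fingers": 0.3},
  {"tx": 0, "ty": 0, "tz": 0, "twist": 0, "fingers": 0.5},
  {"tx": 0, "ty": 0, "tz": 0, "twist": 0, "fingers": 0.5},
  {"tx": 0, "ty": 0, "tz": 0, "twist": 0, "fingers": 0.5},
  {"tx": 0, "ty": 0, "tz": -0.05, "twist": 0, "fingers": 0.5},
  {"tx": 0, "ty": 0, "tz": -0.1, "twist": 0, "fingers": 0.5},
  {"tx": 0, "ty": 0, "tz": -0.12, "twist": 0, "fingers": 0.5},
  {"tx": 0, "ty": 0, "tz": -0.12, "twist": 0, "fingers": 0.5},
  {"tx": 0, "ty": 0, "tz": 0, "twist": 0, "fingers": 0.5},
  {"tx": 0, "ty": 0, "tz": 0, "twist": 0, "fingers": 0.5},
])

```text
clock: 11.78
eef_pos: [472.2, -75.7, 132.2]
tool_rot: [-3.141, -0.0, 1.173]
force: [1.3, -0.3, 0.0]
width: 42.6
gripper_force: 0.0
```

```bash
python3 m.py; python3 -c "
from h import *
a=cam('scene')['color'][225:310,235:350];b=cam('top')['color'][190:290,285:385]
cv2.imwrite('pics/fin.png',np.hstack([cv2.resize(a,(440,325),interpolation=cv2.INTER_CUBIC),cv2.resize(b,(325,325),interpolation=cv2.INTER_CUBIC)]))"
```

```text
scene bar -92.32 needle -91.44 -94.6 -88.0 46 short by -0.88
top bar -89.06 needle -89.23 -93.1 -85.0 56 short by 0.17
11.875 [-3.13984626e+00  2.85890918e-04  1.17309742e+00] [-0.78758735 -0.71942854 -0.63236397]
```

View pics/fin.png

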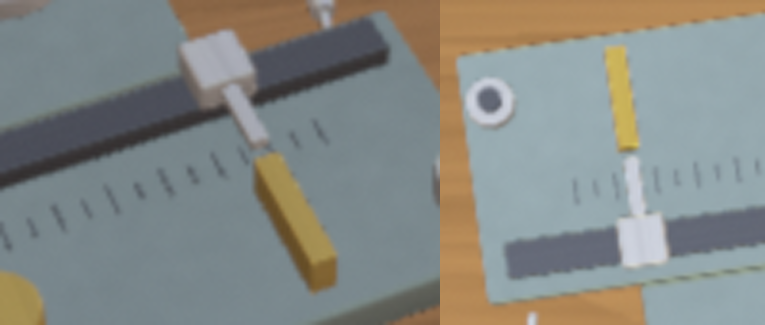

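The needle (tip at about (630,158) in the top crop) runs straight on into the bar (near end at about (628,150)). The hand is clear of everything.

```bash
python3 -c "
from cell import job
print(job.finish_job())"
```

```text
the job is handed in; nothing more can be done
None
```

The pointer is lined up with the bar-shaped mark to within about 1 mm by both camera views, the knob is released with the hand clear above it, and the job was handed in at about 12 s.

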